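Shut the drip-water valve in the polishing bench's valve box

TASK

Polishing is over for today, so shut off the drip water: without lifting the cover off its rails, slide the cover of the valve box on the bench all the way aside along the rails to their far end, so that both valves are uncovered. Then push the handle with the round disc at its end clockwise (seen from above) until it is fully shut, square across its pipe. Leave the straight handle and the things standing around the box as they are.

Things in the scene. Friction and masses are not known exactly. Their poses are not given: they have to be found in the camera images.
- box: Grey steel valve box fixed on the bench. Origin: on the bench under the centre of its opening; z up, y along its rails (the way the cover opens). In this frame: opening x +-50, y +-103 mm; walls 8 mm thick, rim at z = 85 mm, floor at 6 mm; guide lips at |x| 60..66 mm stand 10 mm above the rim. At the end y = -114 mm stand only two corner stops (|x| 45..66 mm, as high as the lips).
- rail_end (a point): Middle of the inner face of the end stop across the far end of the two aluminium rails, at the box's x = 0, y = 324 mm, z = 85 mm (rail and rim height). The rails and lips run on level from the box to here (open between the rails); the stop ends the cover's travel at 215 mm.
- cover: Loose white metal cover, 114 x 218 x 20 mm (x, y, z), about 0.35 kg, lying on rim and rails between the lips (3 mm play a side). Origin: centre of its underside. Closed it is at y = 0 to 30 mm in the box's frame, z = 85 mm; fully open at y = 215 mm. It slides with 1 to 3 N when the middle of its end face (109 mm to -y of the origin) is pushed; the handles lie below it, untouched.
- marked_valve: Brass quarter-turn valve of the drip water, fixed in the box, whose steel handle ends in a round disc. Origin: on the handle's vertical turning axis, 6 mm above the bench; axes parallel to the box's. It is in either of two places in the box: x = 25 mm, y = -51 or 39 mm in the box's frame. Its copper pipe (22 mm thick, top at 47 mm above the bench) runs along x.
- marked_handle (a joint): Turn of the handle with the disc, rad: 0 = open, pointing along its pipe to -x of the box; grows clockwise seen from above; 1.571 = fully shut against its stop, pointing to +y of the box. Starts at 0 to 0.35. It stays where it is left and takes about 2 to 4 N at the disc.
- marked_end (a point): Centre of the disc (28 mm across) on the marked handle, 42 mm from the turning axis. The handle is a bar 14 mm wide; bar and disc are 10 mm thick, from 67 to 77 mm above the bench, 8 mm below the rim; this point is at 72 mm.
- plain_handle (a joint): Turn of the other handle, a straight bar 14 mm wide and 56 mm long from its axis without a disc; same meaning as marked_handle. Starts at 0 to 0.35 and is to be left there.
- plain_end (a point): Point on the straight handle, on the bar's centre line 42 mm from its turning axis, 72 mm above the bench. Its axis stands in the place (of the two) that the marked valve does not have.
- tape_roll: Loose brown roll of abrasive tape lying flat, 84 mm across, 50 mm high; origin under its centre. Leave alone.
- small_roll: Loose cardboard-coloured roll lying flat, 68 mm across, 36 mm high; origin under its centre. Leave alone.
- jar: Loose white jar standing upright, 56 mm across, 65 mm high; origin under its centre. Leave alone.
- tweezers: Loose steel tweezers lying flat, 130 mm long along their x, 6 mm high; origin at mid-length on the bench. Leave alone.
Things that resemble listed ones, but are neither listed nor needed, are in the scene too. Leave any pink look-alike of the cover alone.

How it is judged:
On the way, in this order (a step that is already met when the one before it is completed fails the run):
1. the cover is slid aside (at least 190 mm of its 215 mm travel), lying on its rails (y of cover in the frame of box above 0.19 m and z of cover in the frame of box between 0.081 and 0.089 m), for 0.2 s.
2. the disc handle is pushed shut (value of joint marked_handle above 1.47 rad), for 0.2 s.
At the end, for the whole second after the job is handed in: The cover lies at rest on its rails at least 190 mm along from the closed place (full travel 215 mm), the disc handle stands at 1.47 rad or more (fully shut is 1.571), the straight handle's end is within 12 mm and each bystander within 20 mm of where it began (all of step 1 and linear speed of cover below 0.02 m/s and value of joint marked_handle above 1.47 rad and distance of plain_end from where it was at the start of the episode below 0.012 m and distance of each of tape_roll, small_roll, jar, tweezers from where it was at the start of the episode below 0.02 m); the robot touches nothing.
It fails at once if the cover is lifted more than 12 mm off its rails or tipped by more than 0.12 rad (z of cover in the frame of box above 0.097 m or angle between cover's own z axis and vertical above 0.12 rad).
It fails at once if the straight handle is turned (its end moves more than 12 mm) (distance of plain_end from where it was at the start of the episode above 0.012 m).
It fails at once if a bystander is moved by more than 20 mm (distance of any of tape_roll, small_roll, jar, tweezers from where it was at the start of the episode above 0.02 m).
It also fails if it takes over 50 s, if anything falls off the work surface, if the arm or the gripper's body presses on something with over 40 N, if the wrist force passes 120 N, or if a joint passes its speed limit or range.

ROBOT

A 6-joint arm with a two-finger parallel gripper is mounted at the origin on the work surface. World frame = base frame: x ahead of the robot, y to its left, z up, the work surface at z = 0. Lengths are in m, angles in rad, forces in N, time in s.
With the tool pointing down it reaches from about 0.3 to 0.75 m from the base axis. Payload 8.5 kg.
Tool frame: the origin (TCP) lies at the very end of the fingers, on their centre line; the grasp point (between the pads) lies 19 mm behind it; z points along the fingers, y is the direction in which the jaws open and shut (so a half turn about z gives the same grasp; the last joint's range is limited). The gripper opens to 85 mm and grips with 20 to 120 N. Pads are 22 mm wide; open, the fingers measure 114 mm over their backs; the gripper's body (76 mm by 85 mm) begins 54 mm behind the grasp point. The pads swing forward as they close: fully open they stand 13 mm farther back than shut.
Start: joints at [1.111, 0.381, 1.297, -0, 1.464, -0.215], TCP at [0.133, 0.534, 0.231] pointing down, gripper open.
Joint ranges: [-3.11, 3.11], [-0.89, 2.33], [0.22, 2.48], [-1.42, 4.56], [0.17, 2.85], [-2.88, 2.88]. Speed limits (rad/s): [2.39, 2.39, 3.14, 3.14, 3.14, 3.14].

INTERFACE

Orientations are given as [roll, pitch, yaw] about the fixed x, y, z axes, in that order (R = Rz(yaw) Ry(pitch) Rx(roll)).
In Python, from plant import status, eyes, order gives the robot as it stands.
- The arm moves only by the shell command python3 -m handwheel 'ROWS' [FORCE]. ROWS is JSON, a list of rows, each a list of 7 numbers: the turn, a rotation vector about the world's x, y, z in rad, then the shift along the world's x, y, z in mm, then the opening in per cent of the stroke, from 0 (shut) to 100 (fully open). A call has 1 to 12 rows; each row shifts and turns the commanded pose from where the row before left it; what a row does not reach is not made up. A row lasts 1/12 s, in which the tool goes at most 41.7 mm and 7.16 degrees, less where a joint would pass 70% of its speed; a pose out of reach is approached as far as the arm can. A call with a gripper value outside its range is refused whole. The fingers move at their own pace and stop on an object; FORCE is the grip in N (left out, the last holds). Time passes only in rows, so rows that do not move let the fingers close. It gives the time, the measured TCP pose, the force and the opening at its end, in the units of the state.
- status.get_obs(): the state, without advancing time (a new reading comes with each control period).
- eyes.read_camera(name): name is "side" or "top"; returns a dict with "frame" (420x560x3 uint8, red, green, blue), "fx", "fy", "cx", "cy" (pixels), "k1" (the pictures are not rectified: a ray, as slopes to the right and down, at radius r is drawn at 1 + k1 r^2 times it, then the intrinsics apply), "extrinsics" (4x4, takes a point from camera to world coordinates). Camera axes: x right, y down, z forward; pixel columns grow to the right and rows downward; lengths in m; the calibration is good to about 2 mm. A picture is of the moment at which its call begins. There is no depth.
- order.close_job(): hands the job in, once; it reports no verdict.
Trained networks look in a picture, given as the dict that the camera call returned (one of the last four; its "shot" number tells which), for a name from the list of things; names that differ only in an ending like _2 or _b are one class to them, and where a whole thing is asked for, a point or a joint stands for the part that bears it (a point fixed in the world has none). Each returns a list of dicts, best first, with "confidence" (0 to 1); they miss things now and then, are a little off and sometimes report something else, mostly with a low value. They report only what shows in the picture. A call takes as long as a camera call. They do not tell look-alikes from the thing itself.
- eyes.search_frame(picture, query): "box" ([centre column, centre row, width, height] in pixels, round what is visible of it).
- eyes.trace(picture, query): "region" (420x560 bool, what is visible of it) and "box" ([centre column, centre row, width, height] in pixels, round what is visible of it).
- eyes.place_of(picture, query): "position" ([row, column] in pixels: a listed point, or the origin of a listed thing).
The state is a dict: "clock": time; "joint_pos": joint angles; "dq": joint speeds; "effort": joint torques, N m; "eef_pos": TCP position; "orientation": TCP orientation; "ft_force": force on the tool from outside, world axes, zero at the start; "moment": the same for the moment, N m; "width": finger opening in m.
Only numpy, scipy, OpenCV 4.12 (cv2) and the standard library are available. Lean on these libraries where they do the work, as an engineer would, in place of code of your own. Each camera call takes 0.05 s, during which the arm holds its last target. There are 200 camera calls.

## Working session

There is one attempt and no reset: what is moved stays moved. The work goes in short steps, Python scripts to look and compute and a shell command to move; the robot and the scene stay as the last step left them, time stands still between calls to the robot, and variables do not carry over. Pictures are saved under pics/ and viewed, about 8 in all and at most 12, crops included, and the job is handed in when it is done.

```bash
mkdir -p pics; ls; cat > h.py <<'E'
import numpy as np, cv2
from plant import status, eyes, order
def ray(p,u,v):
    K=np.array([[p["fx"],0,p["cx"]],[0,p["fy"],p["cy"]],[0,0,1]])
    x,y=(u-p["cx"])/p["fx"],(v-p["cy"])/p["fy"]
    s=cv2.undistortPoints(np.array([[[u,v]]],float),K,np.array([p["k1"],0,0,0,0.]))[0,0]
    E=np.array(p["extrinsics"]); return E[:3,3],E[:3,:3]@np.array([s[0],s[1],1])
def atz(p,u,v,z):
    o,d=ray(p,u,v); return o+d*(z-o[2])/d[2]
def proj(p,X):
    E=np.array(p["extrinsics"]); c=np.linalg.inv(E)@np.append(X,1); a=c[:2]/c[2]; a=a*(1+p["k1"]*(a@a))
    return np.array([p["fx"]*a[0]+p["cx"],p["fy"]*a[1]+p["cy"]])
def save(p,n): cv2.imwrite("pics/"+n,p["frame"][:,:,::-1])
E
python3 - <<'E'
from h import *
print(status.get_obs())
for n in("top","side"):
    p=eyes.read_camera(n); save(p,n+"0.png")
    print(n,np.round(p["extrinsics"],3).tolist(),p["fx"],p["k1"])
    for q,z in(("box",0),("cover",.085),("rail_end",.085),("tape_roll",0),("small_roll",0),("jar",0),("tweezers",0)):
        for r in eyes.place_of(p,q)[:2]:
            v,u=r["position"]; print(q,round(r["confidence"],2),round(u),round(v),np.round(atz(p,u,v,z),3))
E
```

```text
pics
{'clock': 0.0, 'joint_pos': array([ 1.11072167e+00,  3.81236277e-01,  1.29824454e+00, -3.50005329e-05,
        1.46363057e+00, -2.15274220e-01]), 'dq': array([-0.00054623, -0.00222711,  0.00137971, -0.00172829,  0.00085533,
        0.00087583]), 'effort': array([-2.48652519e-03, -4.48455334e+01, -2.31278676e+01, -3.98065149e-04,
        4.75615336e-03,  3.23433244e-05]), 'eef_pos': array([0.1331638 , 0.53333419, 0.23069563]), 'orientation': array([-3.14010155e+00, -2.90433126e-04,  2.89679577e+00]), 'ft_force': array([ 0.07869683,  0.21891344, -0.31606496]), 'moment': array([-0.00071573,  0.01420068,  0.01596612]), 'width': 0.08511302979696858}
top [[0.007, -0.996, 0.085, 0.459], [-1.0, -0.006, 0.011, -0.016], [-0.011, -0.085, -0.996, 0.836], [0.0, 0.0, 0.0, 1.0]] 392.61286656336983 0.039315495935828455
cover 0.97 366 322 [ 0.316 -0.175  0.085]
cover 0.7 343 194 [ 0.555 -0.134  0.085]
rail_end 0.95 184 178 [0.584 0.173 0.085]
tape_roll 0.68 402 130 [ 0.706 -0.275  0.   ]
small_roll 0.71 314 115 [ 0.74  -0.084  0.   ]
jar 0.63 454 212 [ 0.528 -0.38   0.   ]
tweezers 0.51 243 116 [0.735 0.07  0.   ]
side [[0.943, -0.262, 0.206, 0.352], [-0.333, -0.721, 0.608, -0.577], [-0.01, -0.642, -0.767, 0.748], [0.0, 0.0, 0.0, 1.0]] 388.80832831230407 -0.08180620738786322
cover 0.66 300 224 [ 0.554 -0.122  0.085]
cover 0.58 194 310 [ 0.301 -0.239  0.085]
rail_end 0.96 268 136 [0.583 0.174 0.085]
rail_end 0.2 384 285 [ 0.652 -0.312  0.085]
tape_roll 0.98 389 285 [ 0.701 -0.28   0.   ]
small_roll 0.59 366 210 [ 0.751 -0.079  0.   ]
jar 0.71 336 359 [ 0.528 -0.386  0.   ]
tweezers 0.49 338 171 [0.742 0.068 0.   ]
```

View pics/top0.png

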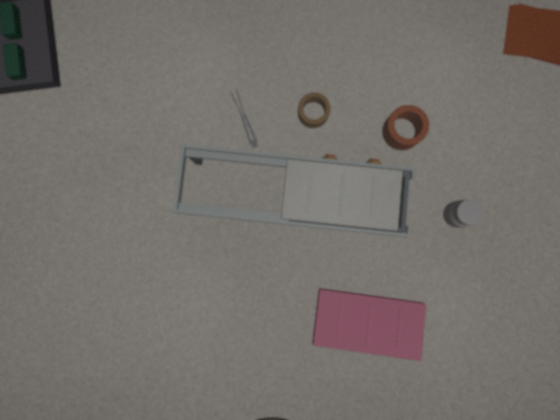

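View pics/side0.png

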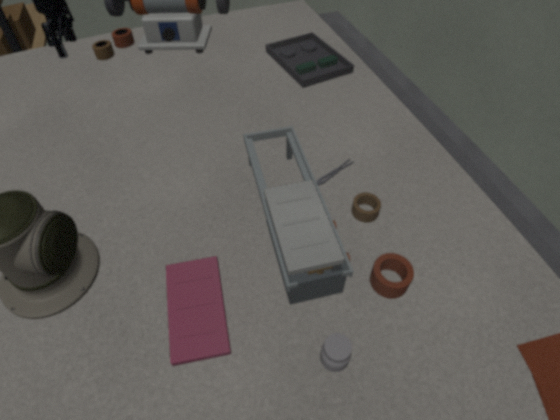

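The top view shows the white cover at about (343,195), the open rails running left to the end stop at about (182,180), and the stops at about (408,200). The pink look-alike is at (370,323), and the jar, rolls and tweezers are clear of the rails. The side view agrees. Next I'll refine the axis and the cover's end face.

```bash
python3 - <<'E'
from h import *
for n in("top","side"):
    p=eyes.read_camera(n)
    for q in ("cover",):
        for r in eyes.trace(p,q)[:3]:
            m=r["region"].astype(np.uint8)
            col=p["frame"][r["region"]].mean(0)
            c=max(cv2.findContours(m,0,2)[0],key=cv2.contourArea)[:,0,:]
            W=np.array([atz(p,u,v,.105)[:2] for u,v in c])*1000
            R=cv2.minAreaRect(W.astype(np.float32))
            print(n,q,round(r["confidence"],2),col.round(),R, cv2.boxPoints(R).round().tolist())
    for r in eyes.place_of(p,"rail_end")[:1]: v,u=r["position"];print(atz(p,u,v,.085))
E
```

```text
top cover 0.96 [128.  82.  96.] ((317.03814697265625, -174.91949462890625), (198.97328186035156, 106.09576416015625), 83.06529998779297) [[252.0, -267.0], [358.0, -280.0], [382.0, -83.0], [276.0, -70.0]]
top cover 0.64 [129. 128. 124.] ((551.8094482421875, -127.46476745605469), (216.2213897705078, 114.75714874267578), 84.44953918457031) [[484.0, -230.0], [598.0, -241.0], [619.0, -25.0], [505.0, -14.0]]
[0.57601203 0.17678868 0.085     ]
side cover 0.87 [112. 113. 110.] ((552.745361328125, -133.17776489257812), (226.5961151123047, 116.42127990722656), 84.75470733642578) [[484.0, -241.0], [600.0, -251.0], [621.0, -26.0], [505.0, -15.0]]
side cover 0.6 [108.  64.  78.] ((306.45294189453125, -242.302490234375), (197.67578125, 101.16950988769531), 82.73587799072266) [[244.0, -334.0], [344.0, -347.0], [369.0, -151.0], [269.0, -138.0]]
[0.58236225 0.16090013 0.085     ]
```

```bash
python3 -m handwheel '[[0,0,-0.06,18,-36,0,0],[0,0,-0.06,18,-36,0,0],[0,0,-0.06,18,-36,0,0],[0,0,-0.06,18,-36,0,0],[0,0,-0.06,18,-36,0,0],[0,0,-0.06,18,-36,0,0],[0,0,-0.06,18,-36,0,0],[0,0,-0.06,18,-36,0,0],[0,0,-0.06,18,-36,0,0],[0,0,-0.06,18,-36,0,0],[0,0,-0.06,18,-36,0,0],[0,0,-0.06,18,-36,0,0]]' 40
```

```text
clock: 2.1
eef_pos: [0.3497, 0.0997, 0.2317]
orientation: [3.141, 0.001, 2.174]
ft_force: [1.0, 0.6, -1.1]
width: 0.0
```

```bash
python3 -m handwheel '[[0,0,-0.064,17.2,-33,0,0],[0,0,-0.064,17.2,-33,0,0],[0,0,-0.064,17.2,-33,0,0],[0,0,-0.064,17.2,-33,0,0],[0,0,-0.064,17.2,-33,0,0],[0,0,-0.064,17.2,-33,0,0],[0,0,-0.064,17.2,-33,0,0],[0,0,-0.064,17.2,-33,0,0],[0,0,-0.064,17.2,-33,0,0],[0,0,-0.064,17.2,-33,-30,0],[0,0,-0.064,17.2,-33,-40,0],[0,0,0,0,0,-20,0]]'
python3 - <<'E'
from h import *
p=eyes.read_camera("side"); a=p["frame"][160:360,200:440,::-1]
cv2.imwrite("pics/s1.png",cv2.resize(a,None,fx=3,fy=3,interpolation=2))
o=status.get_obs(); print(o["eef_pos"],o["orientation"],proj(p,o["eef_pos"]))
E
```

```text
clock: 3.1
eef_pos: [0.5331, -0.2534, 0.1515]
orientation: [-3.141, 0.0, 1.466]
ft_force: [-1.3, 0.7, -1.1]
width: 0.0001
[ 0.53093371 -0.25032722  0.14807657] [-3.13421214 -0.00426257  1.46977458] [314.83902107 260.58517533]
```

View pics/s1.png

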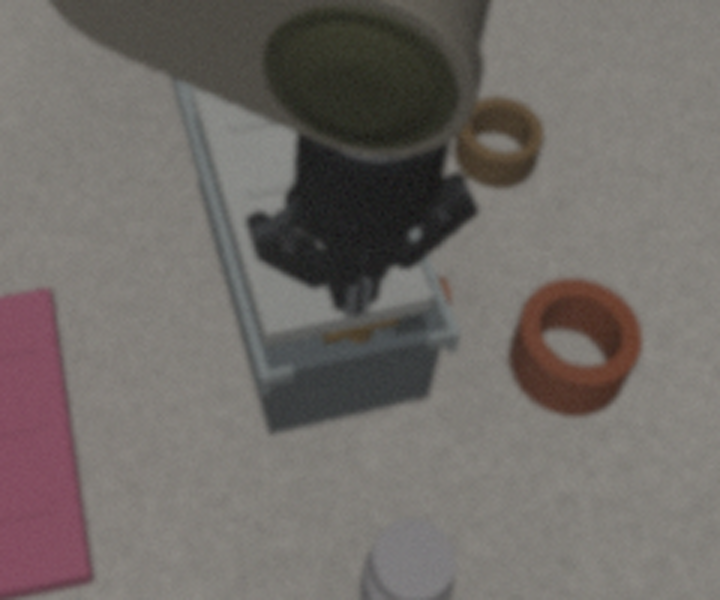

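The fingertip (crop 344,302) is over the middle of the cover's near end. The end face runs from about (268,345) to (435,305), and the stops are at the corners. I'll move behind the face, then go down.

```bash
python3 -m handwheel '[[0,0,0,4,-12,0,0],[0,0,0,3,-12,0,0],[0,0,0,0,0,-28,0],[0,0,0,0,0,-24,0],[0,0,0,0,0,0,0],[0,0,0,0,0,0,0]]'
```

```text
clock: 3.65
eef_pos: [0.5392, -0.2733, 0.1033]
orientation: [-3.141, -0.0, 1.473]
ft_force: [0.5, -0.2, 1.6]
width: 0.0
```

```bash
python3 -m handwheel '[[0,0,0,0,0,-12,0],[0,0,0,0,0,0,0],[0,0,0,0.8,8,0,0],[0,0,0,0.8,8,0,0],[0,0,0,0.8,8,0,0],[0,0,0,1,10,0,0],[0,0,0,1.4,15,0,0],[0,0,0,1.4,15,0,0]]'
```

```text
clock: 4.32
eef_pos: [0.5459, -0.2087, 0.0916]
orientation: [3.14, 0.002, 1.473]
ft_force: [-0.4, -3.1, 3.3]
width: 0.0002
```

```bash
python3 -m handwheel '[[0,0,0,1.6,17,0,0],[0,0,0,1.6,17,0,0],[0,0,0,1.6,17,0,0],[0,0,0,1.6,17,0,0],[0,0,0,1.6,17,0,0],[0,0,0,1.6,17,0,0],[0,0,0,1.6,17,0,0],[0,0,0,0.7,7,0,0],[0,0,0,0,0,0,0]]'
```

```text
clock: 5.07
eef_pos: [0.5571, -0.0811, 0.0907]
orientation: [-3.141, -0.001, 1.475]
ft_force: [0.8, 0.3, 0.1]
width: -0.0001
```

```bash
python3 -m handwheel '[[0,0,0,0.5,5,0,0],[0,0,0,0.5,5,0,0],[0,0,0,0.5,5,0,0],[0,0,0,0.3,3,0,0],[0,0,0,0,0,0,0]]'
python3 -m handwheel '[[0,0,0,0.2,2,0,0],[0,0,0,0.2,2,0,0]]'
```

```text
clock: 5.48
eef_pos: [0.559, -0.0648, 0.0905]
orientation: [-3.141, -0.0, 1.473]
ft_force: [0.4, 0.6, -0.4]
width: 0.0002
clock: 5.65
eef_pos: [0.5594, -0.0615, 0.0906]
orientation: [-3.141, 0.0, 1.472]
ft_force: [0.5, -2.9, 1.3]
width: 0.0
```

```bash
for i in 1 ; do python3 -m handwheel '[[0,0,0,0.2,2,0,0],[0,0,0,0.2,2,0,0]]'; python3 -m handwheel '[[0,0,0,0.1,1.5,0,0]]';python3 -m handwheel '[[0,0,0,0.1,1.5,0,0]]'; done
```

```text
clock: 5.82
eef_pos: [0.5598, -0.0573, 0.0905]
orientation: [-3.141, -0.0, 1.473]
ft_force: [0.5, -1.1, -1.2]
width: 0.0002
clock: 5.9
eef_pos: [0.56, -0.0556, 0.0906]
orientation: [-3.141, -0.0, 1.473]
ft_force: [-0.9, -2.3, -0.9]
width: 0.0003
clock: 5.98
eef_pos: [0.5601, -0.0541, 0.0906]
orientation: [-3.141, -0.0, 1.473]
ft_force: [-0.1, -1.3, -0.9]
width: -0.0
```

```bash
python3 -m handwheel '[[0,0,0,0.2,2,0,0],[0,0,0,0.1,1,0,0]]'; python3 -m handwheel '[[0,0,0,0.1,1.5,0,0]]';python3 -m handwheel '[[0,0,0,0.1,1.5,0,0]]'
python3 - <<'E'
from h import *
p=eyes.read_camera("side"); cv2.imwrite("pics/s2.png",cv2.resize(p["frame"][90:330,180:420,::-1],None,fx=2.5,fy=2.5,interpolation=2))
E
```

```text
clock: 6.15
eef_pos: [0.5604, -0.051, 0.0906]
orientation: [-3.141, -0.0, 1.473]
ft_force: [-1.1, -1.2, -1.6]
width: 0.0001
clock: 6.23
eef_pos: [0.5603, -0.0503, 0.0906]
orientation: [-3.141, 0.001, 1.473]
ft_force: [-3.1, -10.4, -0.7]
width: 0.0001
clock: 6.32
eef_pos: [0.5602, -0.0502, 0.0907]
orientation: [-3.141, 0.004, 1.473]
ft_force: [-6.5, -19.0, -0.5]
width: 0.0
```

View pics/s2.png

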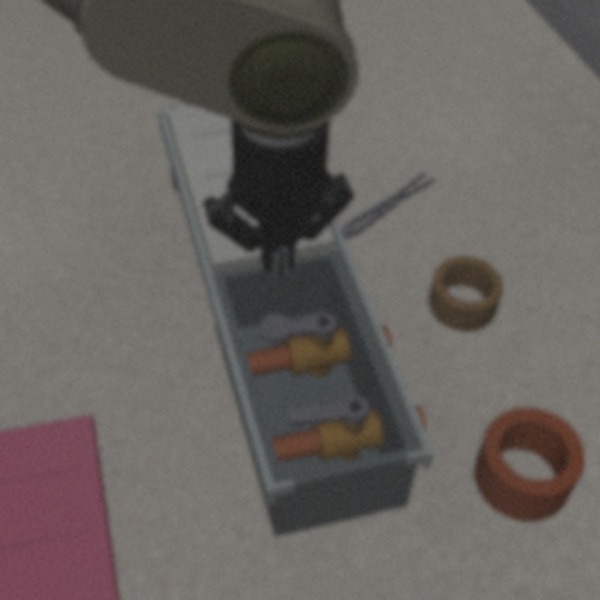

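The cover has reached the stop: the force rose to 19 N with no further motion. Both valves are uncovered. The disc handle is the far valve (crop 270–325, 325) and the straight bar the near one (crop 290–360, 410). I'll back off and measure.

```bash
python3 -m handwheel '[[0,0,0,-0.8,-8,0,0],[0,0,0,-0.4,-4,0,0],[0,0,0,0,0,20,0],[0,0,0,0,0,25,0],[0,0,0,0,0,0,0]]'
python3 - <<'E'
from h import *
for n in("side","top"):
    p=eyes.read_camera(n); save(p,n+"3.png")
    for q,z in(("marked_end",.072),("plain_end",.072),("marked_valve",.006),("rail_end",.085),("cover",.085),("box",0)):
        for r in eyes.place_of(p,q)[:2]:
            v,u=r["position"]; print(n,q,round(r["confidence"],2),round(u),round(v),np.round(atz(p,u,v,z),4))
E
```

```text
clock: 6.78
eef_pos: [0.5612, -0.0608, 0.1398]
orientation: [3.134, 0.001, 1.473]
ft_force: [0.3, -1.0, 1.0]
width: 0.0001
side marked_end 0.56 291 225 [ 0.54   -0.1082  0.072 ]
side plain_end 0.85 300 255 [ 0.53   -0.1851  0.072 ]
side marked_valve 0.78 308 235 [ 0.5856 -0.1031  0.006 ]
side cover 0.62 196 308 [ 0.3063 -0.236   0.085 ]
side cover 0.32 336 358 [ 0.5083 -0.4056  0.085 ]
side box 0.58 306 255 [ 0.5608 -0.1496  0.    ]
top marked_end 0.58 327 205 [ 0.5362 -0.1038  0.072 ]
top plain_end 0.67 366 209 [ 0.5288 -0.1792  0.072 ]
top marked_valve 0.68 325 187 [ 0.5807 -0.1077  0.006 ]
top marked_valve 0.63 400 132 [ 0.6995 -0.269   0.006 ]
top cover 0.94 238 187 [0.5687 0.0685 0.085 ]
top cover 0.94 364 322 [ 0.3158 -0.1715  0.085 ]
top box 0.97 340 203 [ 0.5462 -0.14    0.    ]
```

```bash
python3 -m handwheel '[[0,0,0,-7,-20,0,0],[0,0,0,-7,-20,0,0],[0,0,0,-7,-20,0,0],[0,0,0,-6,-20,0,0],[0,0,0,0,0,0,0],[0,0,0,0,0,0,0],[0,0,0,0,0,-20,0],[0,0,0,0,0,-10,0],[0,0,0,0,0,0,0],[0,0,0,0,0,0,0]]'
python3 - <<'E'
from h import *
for n in("side","top"):
    p=eyes.read_camera(n); y,x=(150,240) if n=="side" else (140,270)
    print(proj(p,status.get_obs()["eef_pos"]))
    cv2.imwrite("pics/c4%s.png"%n,cv2.resize(p["frame"][y:y+130,x:x+130,::-1],None,fx=4,fy=4,interpolation=2))
E
```

```text
clock: 8.32
eef_pos: [0.5324, -0.1396, 0.1054]
orientation: [-3.14, -0.001, 1.474]
ft_force: [0.3, 0.8, 0.3]
width: -0.0001
[293.37618004 227.59649877]
[348.25971655 204.68541794]
```

View pics/c4side.png

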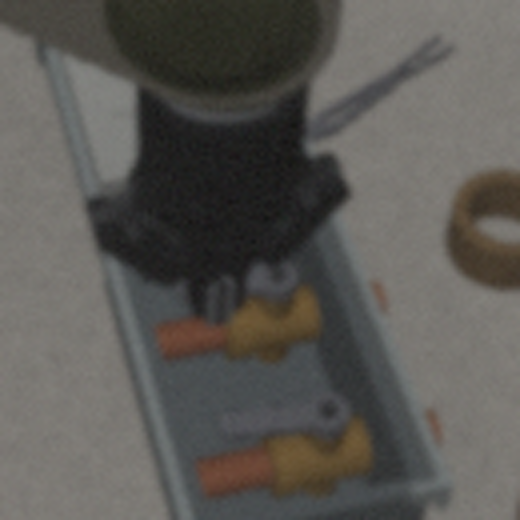

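The tip (crop 213,315) sits just in front of the disc. The straight handle (crop 225–345, 415) is well clear, and the knuckles are well above the lips. I'll go down.

```bash
python3 -m handwheel '[[0,0,0,0.5,0,-13,0],[0,0,0,0.5,0,-13,0],[0,0,0,1,0,-12,0],[0,0,0,0,0,0,0],[0,0,0,0,0,0,0]]'
```

```text
clock: 8.83
eef_pos: [0.5346, -0.1403, 0.0681]
orientation: [3.141, 0.0, 1.473]
ft_force: [-0.0, -0.0, -0.3]
width: -0.0001
```

```bash
python3 -m handwheel '[[0,0,0,0.4,4.4,0,0],[0,0,0,0.4,4.4,0,0],[0,0,0,0.4,4.4,0,0],[0,0,0,0.4,4.4,0,0]]';  python3 -m handwheel '[[0,0,0,0.4,4.4,0,0],[0,0,0,0.4,4.4,0,0],[0,0,0,0.4,4.4,0,0],[0,0,0,0.4,4.4,0,0]]'; python3 -m handwheel '[[0,0,0,0.4,4.4,0,0],[0,0,0,0.4,4.4,0,0],[0,0,0,0,0,0,0]]'
```

```text
clock: 9.17
eef_pos: [0.5362, -0.1223, 0.0682]
orientation: [3.141, 0.0, 1.473]
ft_force: [-1.4, -3.2, 1.1]
width: 0.0003
clock: 9.5
eef_pos: [0.5383, -0.1052, 0.068]
orientation: [3.14, 0.001, 1.473]
ft_force: [1.6, -3.3, 0.5]
width: -0.0001
clock: 9.75
eef_pos: [0.5382, -0.0953, 0.0675]
orientation: [-3.141, -0.001, 1.473]
ft_force: [-0.2, -0.5, 0.5]
width: -0.0001
```

```bash
python3 -m handwheel '[[0,0,0,0.5,5,0,0],[0,0,0,0.5,5,0,0],[0,0,0,3,3,0,0],[0,0,0,3,3,0,0]]';  python3 -m handwheel '[[0,0,0,3,3,0,0],[0,0,0,3,3,0,0],[0,0,0,0,0,0,0]]'; python3 -m handwheel '[[0,0,0,2,2.5,0,0],[0,0,0,0,0,0,0]]'
```

```text
clock: 10.08
eef_pos: [0.5453, -0.0799, 0.0676]
orientation: [-3.141, -0.0, 1.473]
ft_force: [-0.3, -3.2, 1.5]
width: 0.0
clock: 10.33
eef_pos: [0.5518, -0.0735, 0.0676]
orientation: [-3.142, -0.001, 1.473]
ft_force: [-0.5, -0.8, 0.1]
width: -0.0003
clock: 10.5
eef_pos: [0.5535, -0.0713, 0.0676]
orientation: [-3.141, -0.0, 1.473]
ft_force: [-1.9, 0.0, 0.8]
width: -0.0001
```

```bash
python3 -m handwheel '[[0,0,0,1,0,0,0],[0,0,0,0,0,0,0]]';  python3 -m handwheel '[[0,0,0,1,0,0,0],[0,0,0,0,0,0,0]]';python3 -m handwheel '[[0,0,0,1,0,0,0],[0,0,0,0,0,0,0]]'; python3 -m handwheel '[[0,0,0,1,0,0,0],[0,0,0,0,0,0,0]]'
```

```text
clock: 10.67
eef_pos: [0.5542, -0.0715, 0.0675]
orientation: [-3.141, -0.001, 1.473]
ft_force: [-1.4, 1.9, 1.3]
width: -0.0003
clock: 10.83
eef_pos: [0.5552, -0.0715, 0.0675]
orientation: [-3.141, -0.001, 1.473]
ft_force: [-2.2, 2.2, 1.1]
width: -0.0002
clock: 11.0
eef_pos: [0.5563, -0.0717, 0.0676]
orientation: [-3.141, -0.0, 1.473]
ft_force: [-3.1, 1.7, 1.3]
width: 0.0001
clock: 11.17
eef_pos: [0.5575, -0.0719, 0.0676]
orientation: [3.142, -0.0, 1.473]
ft_force: [-3.0, 1.5, 0.6]
width: -0.0005
```

```bash
python3 -m handwheel '[[0,0,0,1,0,0,0],[0,0,0,0,0,0,0]]';  python3 -m handwheel '[[0,0,0,1,0,0,0],[0,0,0,0,0,0,0]]';python3 -m handwheel '[[0,0,0,1,0,0,0],[0,0,0,0,0,0,0]]'; python3 - <<'E'
from h import *
p=eyes.read_camera("side"); cv2.imwrite("pics/s5.png",cv2.resize(p["frame"][150:280,240:370,::-1],None,fx=4,fy=4,interpolation=2))
E
```

```text
clock: 11.33
eef_pos: [0.5586, -0.0719, 0.0677]
orientation: [3.141, 0.0, 1.473]
ft_force: [-1.9, 2.4, 0.3]
width: -0.0
clock: 11.5
eef_pos: [0.5594, -0.0718, 0.0676]
orientation: [-3.141, -0.0, 1.473]
ft_force: [-3.4, 2.3, 0.4]
width: -0.0001
clock: 11.67
eef_pos: [0.5597, -0.0717, 0.0675]
orientation: [-3.14, -0.0, 1.473]
ft_force: [-6.5, 1.8, 1.5]
width: -0.0003
```

View pics/s5.png

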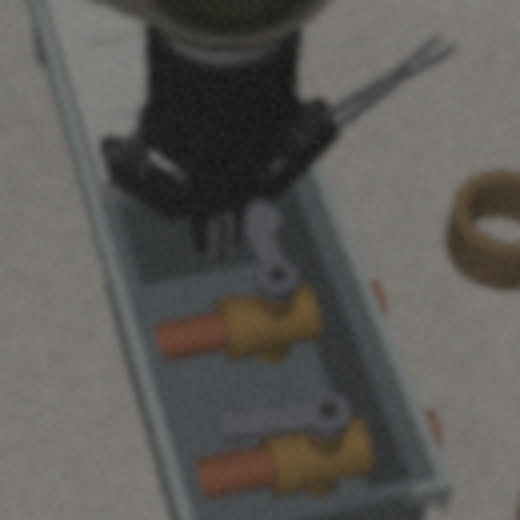

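The disc handle now points along the box's +y: disc at (263,222), axis at (278,275). The force is rising and motion has slowed, so it has reached its stop. I'll press a little further to confirm, then retreat.

```bash
python3 -m handwheel '[[0,0,0,1.5,0,0,0],[0,0,0,0,0,0,0]]';python3 -m handwheel '[[0,0,0,1.5,0,0,0],[0,0,0,0,0,0,0],[0,0,0,0,0,0,0]]'; python3 -m handwheel '[[0,0,0,-6,0,0,0],[0,0,0,-6,-2,0,0],[0,0,0,0,0,0,0],[0,0,0,0,0,25,0],[0,0,0,0,0,35,0],[0,0,0,0,0,35,0],[0,0,0,-30,0,20,0],[0,0,0,-35,0,0,0],[0,0,0,-35,0,0,0],[0,0,0,-35,0,0,0],[0,0,0,-35,0,0,0],[0,0,0,0,0,0,0]]'
python3 - <<'E'
from h import *
for n in("side","top"):
    p=eyes.read_camera(n); y,x=(120,225) if n=="side" else (120,170)
    cv2.imwrite("pics/c6%s.png"%n,cv2.resize(p["frame"][y:y+170,x:x+250,::-1],None,fx=3,fy=3,interpolation=2))
    for q,z in(("marked_end",.072),("plain_end",.072),("marked_valve",.006),("cover",.085),("tape_roll",0),("small_roll",0),("jar",0),("tweezers",0)):
        for r in eyes.place_of(p,q)[:2 if q=="cover" else 1]:
            v,u=r["position"]; print(n,q,round(r["confidence"],2),np.round(atz(p,u,v,z),4))
E
```

```text
clock: 11.88
eef_pos: [0.5602, -0.0717, 0.0673]
orientation: [-3.137, -0.0, 1.473]
ft_force: [-10.9, 0.9, 4.0]
width: 0.0
clock: 12.13
eef_pos: [0.5606, -0.0716, 0.0672]
orientation: [-3.134, -0.0, 1.473]
ft_force: [-14.7, 0.9, 5.2]
width: 0.0001
clock: 13.13
eef_pos: [0.3769, -0.0729, 0.1826]
orientation: [-3.14, -0.0, 1.472]
ft_force: [-0.3, 0.0, -0.4]
width: 0.0
side marked_end 0.61 [ 0.5905 -0.0743  0.072 ]
side plain_end 0.83 [ 0.5353 -0.1873  0.072 ]
side marked_valve 0.8 [ 0.5788 -0.1043  0.006 ]
side cover 0.89 [0.571  0.0677 0.085 ]
side cover 0.61 [ 0.3053 -0.2317  0.085 ]
side tape_roll 0.82 [ 0.7015 -0.2774  0.    ]
side small_roll 0.69 [ 0.7443 -0.0779  0.    ]
side jar 0.66 [ 0.5204 -0.3878  0.    ]
side tweezers 0.74 [0.7381 0.0668 0.    ]
top marked_end 0.92 [ 0.5848 -0.0718  0.072 ]
top plain_end 0.76 [ 0.5304 -0.1829  0.072 ]
top marked_valve 0.83 [ 0.5795 -0.1102  0.006 ]
top cover 0.97 [0.5728 0.0695 0.085 ]
top tape_roll 0.83 [ 0.7043 -0.2722  0.    ]
top small_roll 0.77 [ 0.7441 -0.0842  0.    ]
top jar 0.75 [ 0.5293 -0.3877  0.    ]
top tweezers 0.72 [0.7371 0.073  0.    ]
```

View pics/c6top.png

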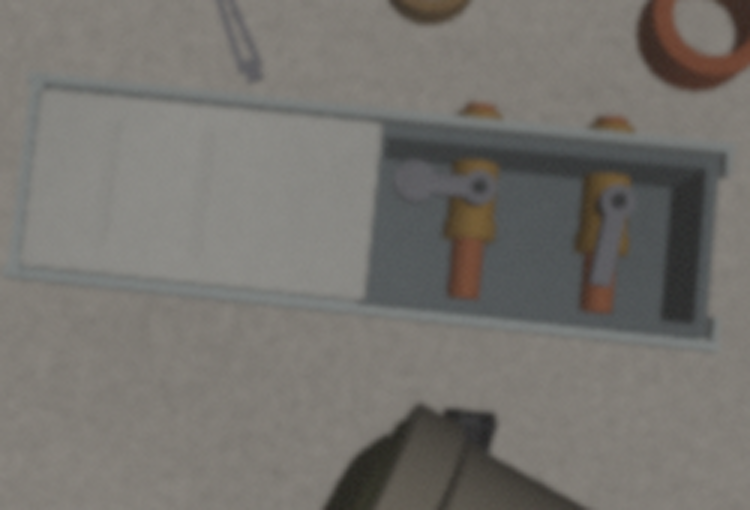

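The top view shows the cover against the far end stop. The disc (415,180) and its axis (481,186) lie parallel to the rails, which is square across the pipe. The straight handle is still at its slant and the arm is clear, so I'm handing in.

```bash
python3 -c "
from plant import order; print(order.close_job())"
```

```text
the job is handed in; nothing more can be done
None
```

The drip water is shut off: the cover is slid fully open and the disc handle is turned to its stop. I handed the job in at about 13 s of robot time; hand-in gives no verdict.

- **Cover:** I pushed it along its rails with the closed fingers until it hit the end stop, where the force rose to about 19 N with no further motion. The last pictures put its centre at (0.572, 0.069) m, about 215 mm along.
- **Disc handle:** I pushed it clockwise with the fingers until it hit its stop, where the force rose to about 15 N. In the last top view it lies parallel to the rails to within about 0.02 rad.
- **Straight handle and bystanders:** The straight handle's measured end differed by 2–6 mm between looks. The tape roll, small roll, jar and tweezers differed by 2–9 mm. That is within the detectors' scatter, and the pushing forces showed no sign of touching them.
- **Disagreement:** The two cameras differ by 3–7 mm on most points (up to 9 mm for the jar). The handle stopped about 5 mm later than I had worked out, so I went by the force at the stop and the top view.

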